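# Mix a binder sample on the touch mixer

### The job

Clear the loose board sample off the mixer and lay it flat on the low pile of samples, near the middle. Then take the yellow-capped bottle, press it upright onto the middle of the mixer's rubber pad until the pad is fully down and hold it down for at least two seconds, and finally stand it in the tray, wholly on the green disc. Set things down rather than dropping them, and leave the other two bottles, the gauge stand and the spray can where they are.

Things in the scene. Friction and masses are not known exactly. Their poses are not given: they have to be found in the camera images.
- bottle: the bottle to mix, with the YELLOW cap: white plastic bottle, 60 mm diameter and 142 mm tall: body up to 95 mm, shoulder to 112 mm, yellow screw cap 40 mm diameter from 112 to 142 mm, and a band of the cap's colour round the body; about 0.3 kg; origin: centre of its underside, z up; it stands on the table in the bay between the two tall board stacks, on either side of the blue-capped one
- bottle_cap (a point): middle of the yellow cap, on the bottle's axis, 127 mm above its underside: the place to grip
- bottle_blue: bystander with the BLUE cap: white plastic bottle, 60 mm diameter and 142 mm tall: body up to 95 mm, shoulder to 112 mm, blue screw cap 40 mm diameter from 112 to 142 mm, and a band of the cap's colour round the body; about 0.3 kg; origin: centre of its underside, z up; stands in the same bay, about 104 mm from the yellow-capped one along the bay
- bottle_black: bystander with the BLACK cap: white plastic bottle, 60 mm diameter and 142 mm tall: body up to 95 mm, shoulder to 112 mm, black screw cap 40 mm diameter from 112 to 142 mm, and a band of the cap's colour round the body; about 0.3 kg; origin: centre of its underside, z up; stands in the tray, about 114 mm from the green disc's centre
- bay: two fixed stacks of grey-topped white fibre boards, each 200 (x) by 60 (y) by 140 mm tall, with a 90 mm wide gap between them (the bay) that runs along the body's x axis, open at both ends and above; origin on the table at the middle of the gap. It may stand on the robot's left or right
- coupon: loose board sample, 140 (x) by 50 (y) by 30 mm thick, white with a grey top layer, about 90 g; at the start it lies across the mixer's pad; origin: centre of its underside, z up
- samples: low fixed pile of board samples, 90 (x) by 170 (y) by 60 mm tall, grey top; origin: centre of its underside on the table, so its top is 60 mm above the origin. It and the mixer may swap places (near and far)
- mixer: touch mixer, fixed: grey box 120 by 120 mm, 58 mm tall, with a round black sprung pad on top; origin: centre of its underside on the table, z up
- pad_top (a point): centre of the top face of the mixer's black rubber pad (flat disc, 80 mm diameter); 75 mm above the table when up, 63 mm when fully down
- pad (a joint): how far the pad is pressed down, m: 0 up, 0.012 fully down on its stop; spring, takes about 4 N to start and 11 N to reach the stop, comes up again by itself
- tray: fixed open blue tray, 240 (x) by 130 (y) mm, rim 25 mm high, wall 5 mm; origin: centre of its underside on the table, its inner floor is 5 mm above; on the robot's left or right, across from the bay
- disc: flat green disc, 90 mm diameter, 1 mm thick marking (no step) on the tray's inner floor, at one end of the tray; origin: its centre, on the tray floor; a bottle standing there has its underside at this height
- gauge: bystander, loose: thickness gauge stand, round dark steel base 72 mm diameter, steel column to 210 mm height, blue dial head reaching 45 mm from the axis towards its x axis; 0.9 kg; origin: centre of its underside
- can: bystander, loose: grey metal spray can, 64 mm diameter, 185 mm tall with its black cap; 0.35 kg; origin: centre of its underside

How it is judged:
By the outcome, as a careful person would: the job done as asked, in the order asked, and still so for the second after the job is handed in, with the robot touching nothing.
It also fails if it takes over 67 s, if anything falls off the work surface, if the arm or the gripper's body presses on something with over 40 N, if the wrist force passes 120 N, or if a joint passes its speed limit or range.

### The arm

A 6-joint arm with a two-finger parallel gripper is mounted at the origin on the work surface. World frame = base frame: x ahead of the robot, y to its left, z up, the work surface at z = 0. Lengths are in mm, angles in rad, forces in N, time in s.
With the tool pointing down it reaches from about 325 to 875 mm from the base axis. Payload 4.4 kg.
Tool frame: the origin (TCP) lies on the centre line of the jaws, within the pads' length; the fingertips stand ahead of it and the grasp point (between the pads) lies 6 mm ahead of it (ctrl.tcp_to_tips is the z of the fingertips in the tool frame, in mm); z points along the fingers, y is the line along which they close (so a half turn about z gives the same grasp; the last joint's range is limited). The gripper opens to 85 mm and grips with 20 to 120 N. Pads are 22 mm wide; open, the fingers measure 114 mm over their backs; the gripper's body (76 mm by 85 mm) begins 54 mm behind the grasp point. The pads swing forward as they close: fully open they stand 13 mm farther back than shut.
Start: joints at [-1.272, 0.207, 1.542, -0, 1.393, -0.15], TCP at [249.99, -517.815, 256.282] pointing down, gripper open.
Joint ranges: [-2.73, 2.73], [-0.86, 2.22], [0.23, 2.46], [-1.11, 4.25], [0.08, 2.63], [-2.82, 2.82]. Speed limits (rad/s): [2.79, 2.79, 3.14, 3.14, 3.14, 3.14].

### API

Orientations are given as a 3x3 rotation matrix whose columns are the frame's x, y, z axes.
In Python, from plant import ctrl, sensors, optics gives the robot as it stands. Calls block until the motion is done:
- ctrl.move_ptp(position, orientation): joint-space move of the TCP to a pose.
- ctrl.move_l(position, rot=None, vel=150, threshold=None): straight line of the TCP; rot=None keeps the orientation; vel is the mean speed in mm/s. With threshold (N) it stops when the force on the tool has changed by that much, and returns True; else False.
- ctrl.set_joints(angles): joint-space move.
- ctrl.gripper_to(opening, force=None): finger opening in mm; force is the grip in N (None keeps the last); returns when the fingers have stopped.
- ctrl.hold(seconds).
- ctrl.solve_ik(position, orientation): joint angles nearest the present ones, or None.
- sensors.read_state(): the state.
- optics.grab_frame(name): name is "scene" or "top" or "wrist"; returns (picture, depth): 420x560x3 uint8, red, green, blue; 420x560 float32, mm along the optical axis (not along the pixel's ray), 0 where there is no reading.
- optics.camera_params(name): a dict with "mtx" (3x3 intrinsics, pixels), "k1" (the pictures are not rectified: a ray, as slopes to the right and down, at radius r is drawn at 1 + k1 r^2 times it, then the intrinsics apply), "R" (3x3) and "t" (3): a world point X has camera coordinates R X + t; the wrist camera has in their place "T_tool_cam" (4x4, takes a point from camera to tool coordinates, whose origin is the TCP and whose axes are the flange's). Camera axes: x right, y down, z forward; pixel columns grow to the right and rows downward; lengths in mm; the calibration is good to about 2 mm. A picture is of the moment at which its call begins: read the wrist's pose just before it. camera_params takes no time and is no camera call.
A pose or a line that the arm cannot do raises ctrl.MotionError and nothing moves.
- ctrl.finish_job(): hands the job in; it is judged then, once.
The state is a dict: "t": time; "q": joint angles; "qvel": joint speeds; "tau": joint torques, N m; "eef_pos": TCP position; "eef_rot": TCP orientation; "force": force on the tool from outside, world axes, zero at the start; "wrist_torque": the same for the moment, N m; "grip_width": finger opening in mm; "grasp_force": force on a finger pad.
Only numpy, scipy, OpenCV 4.12 (cv2) and the standard library are available. Lean on these libraries where they do the work, as an engineer would, in place of code of your own. Each camera call takes 0.05 s, during which the arm holds its last target. There are 200 camera calls.

## Working session

There is one attempt and no reset: what is moved stays moved. The work goes in short steps, each a Python script; the robot and the scene stay as the last script left them, time stands still between calls to the robot, and variables do not carry over. Pictures are saved under pics/ and viewed, at most 10 in all, crops included, and the job is handed in when it is done.

```bash
ls; mkdir -p pics; cat > h.py <<'E'
import numpy as np, cv2
from plant import ctrl, sensors, optics
def grab(n):
    s=sensors.read_state(); im,d=optics.grab_frame(n); p=optics.camera_params(n)
    if 'R' in p: R,t=np.array(p['R']),np.array(p['t']).ravel(); Rw,tw=R.T,-R.T@t
    else:
        T=np.array(p['T_tool_cam']); E=np.array(s['eef_rot']).reshape(3,3)
        Rw=E@T[:3,:3]; tw=E@T[:3,3]+np.array(s['eef_pos'])
    return im,d,dict(K=np.array(p['mtx']),k1=p['k1'],Rw=Rw,tw=tw)
def cloud(d,c):
    v,u=np.mgrid[:d.shape[0],:d.shape[1]]
    n=cv2.undistortPoints(np.stack([u,v],-1).reshape(-1,1,2).astype(float),c['K'],np.array([c['k1'],0,0,0.]))[:,0].reshape(*d.shape,2)
    P=np.concatenate([n*d[...,None],d[...,None]],-1)
    W=P@c['Rw'].T+c['tw']; W[d==0]=np.nan
    return W
def save(im,f,s=1): cv2.imwrite('pics/'+f,cv2.resize(im[...,::-1],None,fx=s,fy=s,interpolation=cv2.INTER_CUBIC))
E
python3 - <<'E'
from h import *
for n in('top','scene'):
    im,d,c=grab(n); save(im,n+'0.png',1.4); np.savez(n+'0.npz',im=im,d=d,**c); print(n,c['tw'],c['Rw'][:,2],(d==0).mean())
print(ctrl.tcp_to_tips,optics.camera_params('wrist'),sensors.read_state()['t'])
E
```

```text
pics
top [ 409.94041414   -3.7378158  1015.29617369] [ 0.17843647 -0.00623611 -0.98393167] 0.004060374149659864
scene [849.7403234   60.38757961 976.38254718] [-0.31980342 -0.07592364 -0.94443707] 0.0039625850340136055
25.0 {'mtx': array([[338.88337388,   0.        , 273.89998854],
       [  0.        , 338.88337388, 210.2653466 ],
       [  0.        ,   0.        ,   1.        ]]), 'k1': -0.05529117186655955, 'T_tool_cam': array([[-7.69375424e-04, -9.62317869e-01, -2.71925959e-01,
         6.93224808e+01],
       [ 9.99999169e-01, -1.02170437e-03,  7.86352259e-04,
        -2.53468815e-01],
       [-1.03454877e-03, -2.71925128e-01,  9.62317855e-01,
        -1.18259018e+02],
       [ 0.00000000e+00,  0.00000000e+00,  0.00000000e+00,
         1.00000000e+00]])} 0.1
```

View pics/top0.png

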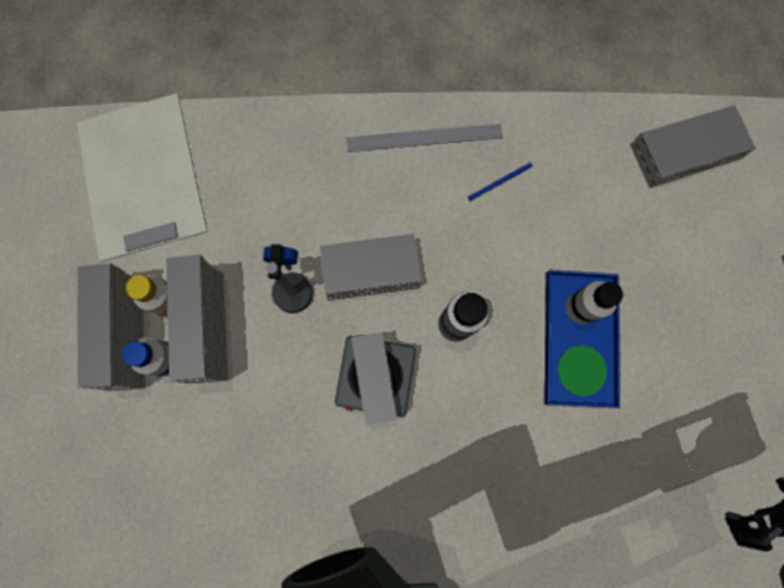

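View pics/scene0.png

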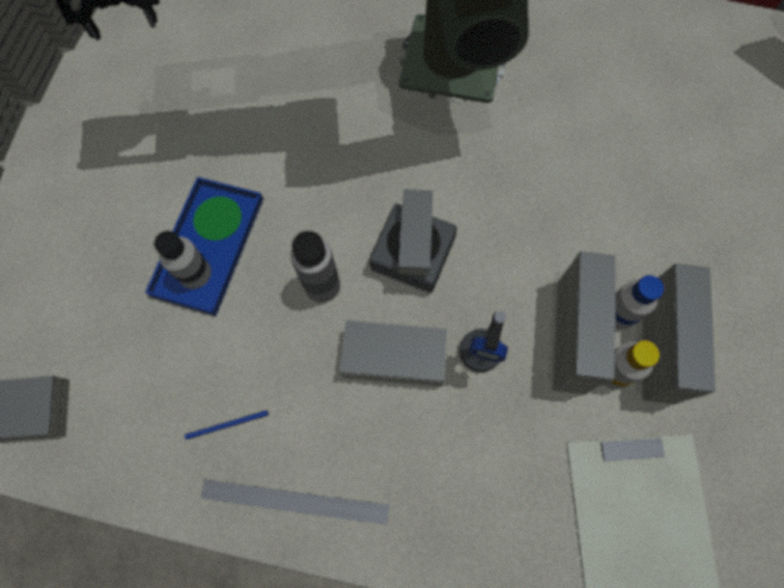

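Top view (1.4x): yellow cap at (140,290), blue cap at (137,354), bay around (147,325). The coupon is at (374,378) on the mixer, with the samples pile at (371,266). The gauge is at (291,290), the can at (467,315) and the green disc at (582,371) in the tray. The scene view agrees with this.

```bash
python3 - <<'E'
from h import *
for n,R in (('top',dict(yellow=(127,277,153,302),blue=(124,340,150,367),coupon=(345,330,400,428),samples=(315,230,425,302),stackL=(75,260,113,392),stackR=(163,250,210,385),can=(450,290,490,325),gauge=(262,240,315,315),disc=(555,343,608,398),mixer=(330,330,420,425),black=(590,280,625,310))),
 ('scene',dict(yellow=(630,340,660,368),blue=(634,276,663,302),coupon=(395,185,436,283),samples=(338,318,450,388),disc=(190,193,245,243),gauge=(455,305,512,372)))):
    z=np.load(n+'0.npz'); W=cloud(z['d'],z); im=z['im']; hsv=cv2.cvtColor(im,cv2.COLOR_RGB2HSV)
    for k,(a,b,c,d) in R.items():
        s=np.s_[int(b/1.4):int(d/1.4),int(a/1.4):int(c/1.4)]
        w=W[s].reshape(-1,3); h=hsv[s].reshape(-1,3)
        lo,hi=dict(yellow=(135,160),blue=(135,160),coupon=(95,125),samples=(50,75),stackL=(130,155),stackR=(130,155),can=(170,200),gauge=(60,230),disc=(-20,30),mixer=(48,70),black=(120,170))[k]
        m=(w[:,2]>lo)&(w[:,2]<hi)
        if k=='disc': m&=(h[:,0]>45)&(h[:,0]<80)&(h[:,1]>100)
        w=w[m]
        if len(w)<5: print(n,k,len(w));continue
        r=cv2.minAreaRect(w[:,:2].astype(np.float32))
        print(n,k,len(w),'z%.0f'%np.median(w[:,2]),'mean',w[:,:2].mean(0).round(),'rect',np.round(r[0]),np.round(r[1]),round(r[2],1))
E
```

```text
top yellow 250 z142 mean [590. 378.] rect [589. 379.] [39. 37.] 89.7
top blue 268 z142 mean [485. 377.] rect [485. 378.] [39. 39.] 61.5
top coupon 1434 z104 mean [442.   7.] rect [442.   7.] [141.  50.] 8.3
top samples 2431 z59 mean [638.  11.] rect [639.  10.] [ 87. 166.] 6.2
top stackL 2123 z140 mean [529. 448.] rect [532. 448.] [197.  59.] 2.7
top stackR 2306 z140 mean [540. 298.] rect [542. 300.] [196.  58.] 3.9
top can 430 z184 mean [ 538. -139.] rect [ 538. -139.] [46. 46.] 89.7
top gauge 506 z172 mean [617. 146.] rect [616. 149.] [52. 53.] 85.6
top disc 943 z5 mean [ 449. -363.] rect [ 449. -363.] [86. 87.] 81.2
top mixer 1181 z57 mean [446.   3.] rect [447.   5.] [120. 120.] 79.3
top black 318 z146 mean [ 561. -367.] rect [ 561. -369.] [39. 39.] 72.7
scene yellow 294 z141 mean [592. 375.] rect [592. 376.] [39. 39.] 76.0
scene blue 251 z141 mean [487. 376.] rect [487. 376.] [39. 36.] 0.4
scene coupon 1246 z105 mean [447.   5.] rect [443.   5.] [142.  50.] 8.4
scene samples 2777 z60 mean [642.   8.] rect [641.   8.] [ 87. 166.] 6.6
scene disc 778 z6 mean [ 450. -365.] rect [ 450. -366.] [84. 86.] 81.1
scene gauge 586 z173 mean [628. 146.] rect [619. 147.] [53. 51.] 85.9
```

```bash
cat >> h.py <<'E'
def down(deg):
    a=np.radians(deg); y=np.array([np.cos(a),np.sin(a),0]); z=np.array([0,0,-1.]); return np.stack([np.cross(y,z),y,z],1)
def best(p,deg):
    q0=np.array(sensors.read_state()['q']); c=[]
    for d in (deg,deg+180):
        q=ctrl.solve_ik(p,down(d))
        if q is not None: c.append((abs(np.array(q)-q0).max(),d))
    print('yaw opts',c); return down(min(c)[1])
def st(m=''):
    s=sensors.read_state(); print(m,'t%.1f'%s['t'],np.round(s['eef_pos'],1),'F',np.round(s['force'],1),'w%.1f g%.0f'%(s['grip_width'],s['grasp_force']))
E
python3 - <<'E'
from h import *
p=[443,6,230]; R=best(p,98.3); ctrl.move_ptp(p,R); st()
ctrl.move_l([443,6,103],vel=120,threshold=10); st('at')
ctrl.gripper_to(40,40); st('grip')
ctrl.move_l([443,6,150],vel=80); st('lift')
im,d,c=grab('wrist'); save(im,'w1.png')
im,d,c=grab('top'); W=cloud(d,c); np.savez('top1.npz',im=im,d=d,**c); save(im[180:330,200:350],'t1.png',3)
E
```

```text
yaw opts [(np.float64(1.7474601015214153), 98.3), (np.float64(1.3941325520683787), 278.3)]
 t2.1 [443.3   5.4 230.1] F [ 0.1  0.2 -0.1] w85.7 g0
at t3.3 [443.8   5.8 103.7] F [ 0.4 -0.6  0.7] w85.5 g0
grip t3.7 [443.4   5.9 103.6] F [-0.3 -0.4  2.5] w49.1 g48
lift t4.5 [442.6   6.1 149.6] F [-0.2  1.2 -1.5] w49.3 g48
```

View pics/w1.png

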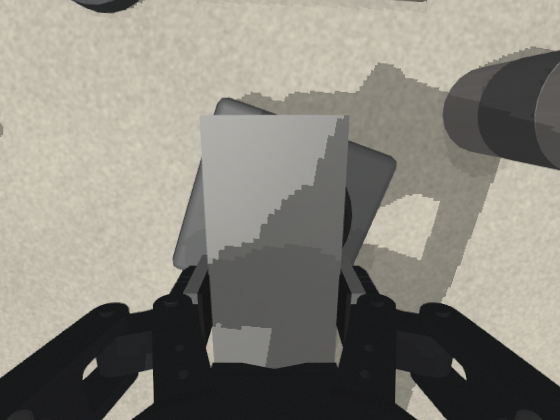

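The wrist view shows the coupon held square between the jaws (columns 205–348). Next I lay it along the pile's long side.

```bash
python3 - <<'E'
from h import *
ctrl.move_l([443,6,190],vel=150)
R=down(186.4); print(ctrl.solve_ik([640,9,190],R))
ctrl.move_ptp([640,9,190],R); st('above')
ctrl.move_l([640,9,100],vel=100); st()
print(ctrl.move_l([640,9,86.5],vel=20,threshold=4)); st('down')
ctrl.gripper_to(62); st('open')
s=sensors.read_state()
ctrl.move_l([640,9,190],vel=120); ctrl.gripper_to(70)
ctrl.move_ptp([450,60,300],down(186.4)); st('clear')
im,d,c=grab('top'); W=cloud(d,c); save(im[150:330,180:420],'t2.png',3)
def rect(m):
    w=W[150:330,200:350][m]; r=cv2.minAreaRect(w[:,:2].astype(np.float32)); print(len(w),np.median(w[:,2]),np.round(r[0]),np.round(r[1]),r[2])
w=W[150:330,200:350]
rect((w[...,2]>80)&(w[...,2]<100)&(abs(w[...,0]-640)<60)&(abs(w[...,1]-9)<85))
m=(w[...,2]>71)&(w[...,2]<80)&(abs(w[...,0]-445)<60)&(abs(w[...,1])<60)
if m.sum()>9: rect(m)
E
```

```text
NoneTraceback (most recent call last):
  File "<stdin>", line 4, in <module>
plant.MotionError: the arm cannot take that pose within its joint ranges
```

```bash
python3 - <<'E'
from h import *
z=np.load('top0.npz'); w=cloud(z['d'],z)[160:230,180:232].reshape(-1,3)
for a,b in((60,140),(140,190),(190,230)):
    m=(w[:,2]>a)&(w[:,2]<b); print(a,b,m.sum(),w[m][:,:2].min(0).round(),w[m][:,:2].max(0).round())
print(sensors.read_state()['q'])
for y in (6.4,186.4,-20,160,40): print(y,ctrl.solve_ik([640,3,190],down(y)),ctrl.solve_ik([640,3,88],down(y)))
E
```

```text
60 140 122 [592.  89.] [670. 171.]
140 190 241 [590. 122.] [644. 174.]
190 230 172 [590. 141.] [640. 157.]
[-1.82286601e-01 -9.33173530e-03  1.92341971e+00 -3.08937716e-05
  1.22690729e+00  1.24362020e+00]
6.4 [-1.30409123e-01  3.98115527e-01  1.43648082e+00 -4.44089210e-16
  1.30699630e+00 -2.42110195e-01] [-1.30409123e-01  5.13942251e-01  1.50167767e+00 -4.44089210e-16
  1.12597273e+00 -2.42110195e-01]
186.4 None None
-20 [-1.30409123e-01  3.98115527e-01  1.43648082e+00 -4.44089210e-16
  1.30699630e+00  2.18656727e-01] [-1.30409123e-01  5.13942251e-01  1.50167767e+00 -4.44089210e-16
  1.12597273e+00  2.18656727e-01]
160 None None
40 [-1.30409123e-01  3.98115527e-01  1.43648082e+00 -4.44089210e-16
  1.30699630e+00 -8.28540824e-01] [-1.30409123e-01  5.13942251e-01  1.50167767e+00 -4.44089210e-16
  1.12597273e+00 -8.28540824e-01]
```

```bash
python3 - <<'E'
from h import *
R=down(6.4); X,Y=640,5
ctrl.move_ptp([X,Y,200],R); st('above')
ctrl.move_l([X,Y,100],vel=100); st()
print(ctrl.move_l([X,Y,86.5],vel=20,threshold=4)); st('down')
ctrl.gripper_to(62); st('open')
ctrl.move_l([X,Y,200],vel=120)
ctrl.move_ptp([450,150,330],down(6.4)); st('clear')
im,d,c=grab('top'); W=cloud(d,c); save(im[150:330,180:420],'t2.png',3)
w=W[150:330,200:350]
def rect(m):
    v=w[m]; r=cv2.minAreaRect(v[:,:2].astype(np.float32)); print(len(v),np.median(v[:,2]),np.round(r[0]),np.round(r[1]),r[2])
rect((w[...,2]>80)&(w[...,2]<100)&(abs(w[...,0]-640)<60)&(abs(w[...,1]-9)<85))
m=(w[...,2]>71)&(w[...,2]<80)&(abs(w[...,0]-445)<60)&(abs(w[...,1])<60)
if m.sum()>9: rect(m)
E
```

```text
above t6.3 [639.2   5.1 198.9] F [ 1.1 -0.1 -0.1] w49.1 g48
 t7.5 [640.8   4.9 101. ] F [-0.6 -0.4 -1.1] w49.1 g48
True
down t8.0 [640.1   5.   88.8] F [1.5 1.  3.5] w49.2 g48
open t8.3 [638.4   5.2  87.2] F [-0.6 -0.3  0.5] w61.6 g0
clear t10.5 [450.4 149.6 329.2] F [-0.3 -0.1 -0.2] w62.0 g0
1301 89.33383004877396 [640.   6.] [ 51. 140.] 6.6659016609191895
929 74.85268073611678 [448.   5.] [76. 78.] 88.73921966552734
```

View pics/t2.png

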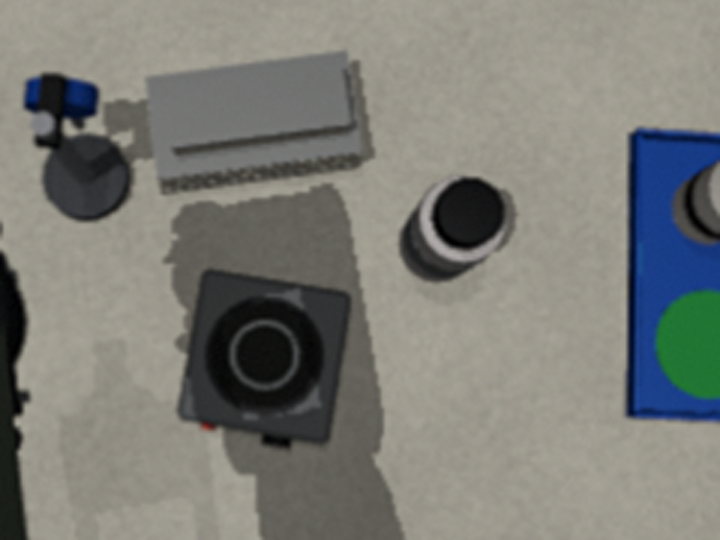

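The coupon lies flat and centred on the pile, underside at about 60 mm. The pad is clear, centred at (448,5) and 75 mm high. Next is the bottle.

```bash
python3 - <<'E'
from h import *
p=[591,377,280]; R=best(p,3.3); ctrl.move_ptp(p,R); st('above')
im,d,c=grab('wrist'); W=cloud(d,c); hsv=cv2.cvtColor(im,cv2.COLOR_RGB2HSV)
m=(hsv[...,0]>18)&(hsv[...,0]<35)&(hsv[...,1]>130)&(W[...,2]>137)&(W[...,2]<155)
if m.sum()>30: print(m.sum(),np.median(W[m],0),cv2.minAreaRect(W[m][:,:2].astype(np.float32)))
print(R); save(im,'w3.png')
E
```

```text
yaw opts [(np.float64(0.5195296373897691), 3.3), (np.float64(2.7817475921571098), 183.3)]
above t11.6 [591.3 376.  280.1] F [-0.2  0.2  0.1] w62.0 g0
1925 [591.43543358 378.20223517 142.68099496] ((591.474609375, 377.3165588378906), (38.998355865478516, 38.550758361816406), 79.9155502319336)
[[-0.05756403  0.99834182  0.        ]
 [ 0.99834182  0.05756403  0.        ]
 [ 0.          0.         -1.        ]]
```

View pics/w3.png

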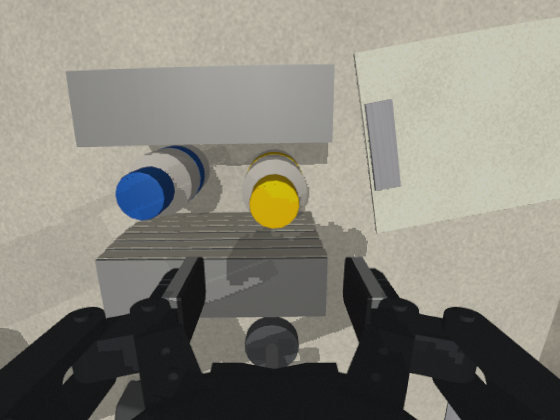

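The yellow cap at (274,203) measures (591,377) at z 142, between the open jaws. It agrees with the earlier measurement.

```bash
python3 - <<'E'
from h import *
ctrl.move_l([591,377,170],vel=150)
print(ctrl.move_l([591,377,137],vel=60,threshold=8)); st('at')
ctrl.gripper_to(30,80); st('grip')
ctrl.move_l([591,377,320],vel=120); st('lift')
im,d,c=grab('scene'); save(im[150:330,330:540],'s4.png',3)
ctrl.move_l([448,250,320],vel=200)
R=best([448,5,320],3.3); ctrl.move_ptp([448,5,320],R); st('over pad')
im,d,c=grab('top'); save(im[120:330,150:430],'t4.png',2.5)
E
```

```text
False
at t13.2 [591.  377.  136.8] F [0.7 0.3 0.4] w62.0 g0
grip t13.5 [591.5 377.4 138.1] F [0.  0.5 1.9] w37.9 g81
lift t15.2 [590.6 376.8 318.6] F [-1.3  0.2 -2.9] w37.9 g81
yaw opts [(np.float64(0.5228542625283137), 3.3)]
over pad t17.3 [448.4   5.7 320. ] F [-0.2 -0.2 -1.4] w38.4 g81
```

View pics/t4.png

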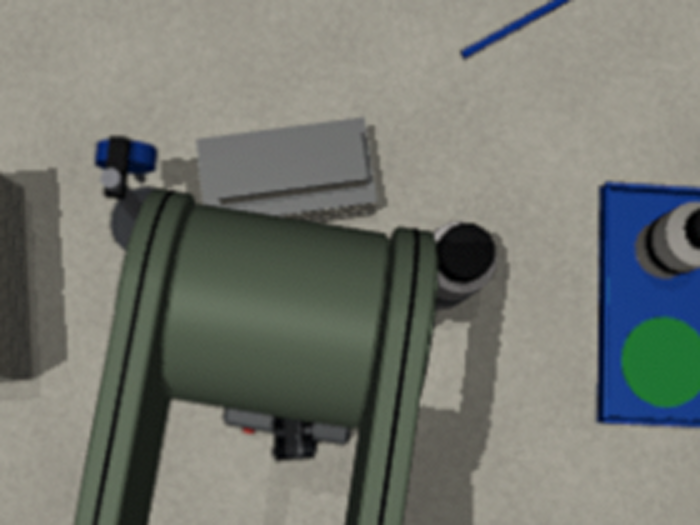

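The forearm hides the mixer in the top view, but the can, gauge and coupon are unmoved. Now I press, using force as the guide.

```bash
python3 - <<'E'
from h import *
x,y=448,5
ctrl.move_l([x,y,225],vel=120); st('near')
print(ctrl.move_l([x,y,205],vel=20,threshold=4)); st('contact')
z=sensors.read_state()['eef_pos'][2]
for k in range(20):
    z-=1.5; ctrl.move_l([x,y,z],vel=20); ctrl.hold(0.1); st('%.1f'%z)
    if sensors.read_state()['force'][2]>24: break
im,d,c=grab('scene'); save(im[100:260,220:380],'s5.png',3.5)
ctrl.hold(2.6); st('held')
E
```

```text
near t18.3 [448.7   5.  225.8] F [-0.2  0.6 -1.8] w38.2 g81
True
contact t19.0 [447.9   5.  210.9] F [0.3 0.8 2.5] w38.3 g81
209.4 t19.4 [448.3   4.9 209.6] F [-1.2  0.   4.4] w38.0 g81
207.9 t19.7 [448.3   5.  208.1] F [-1.1  0.1  5. ] w37.7 g81
206.4 t20.1 [448.3   4.9 206.6] F [ 0.8 -0.2  5.1] w38.2 g81
204.9 t20.4 [448.3   5.  205.3] F [-0.9  0.   6.9] w37.6 g81
203.4 t20.8 [448.3   4.9 203.9] F [-0.7 -0.   7.6] w38.3 g81
201.9 t21.1 [448.3   4.9 202.6] F [-1.9 -0.5  7.8] w38.0 g81
200.4 t21.5 [448.3   4.9 201.2] F [-1.6 -0.2  8.8] w38.2 g81
198.9 t21.8 [448.5   4.9 200.9] F [-4.7  0.9 14.8] w38.0 g82
197.4 t22.2 [448.7   4.8 200.9] F [-7.4  0.7 21.8] w38.0 g83
195.9 t22.5 [448.9   4.8 200.8] F [-9.7  0.6 29.8] w38.1 g84
held t25.2 [448.9   4.8 200.8] F [-8.7  1.1 30.5] w38.2 g84
```

View pics/s5.png

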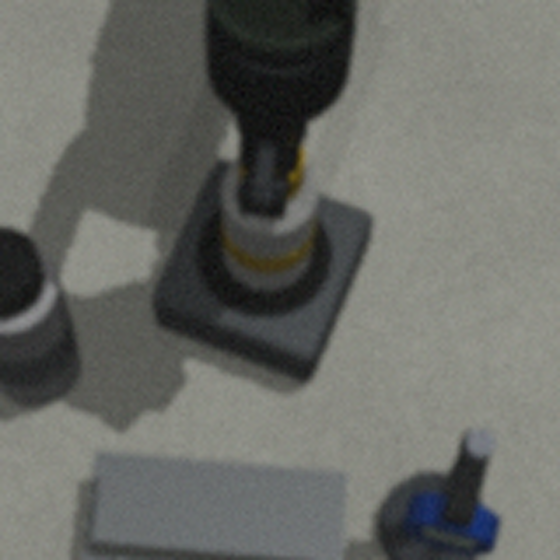

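The bottle stands upright in the middle of the pad. The force rises steeply at z 200.8, which is the stop, and the grip did not slip. Now it goes to the tray.

```bash
python3 - <<'E'
from h import *
x,y=449.5,-364
ctrl.move_l([448,5,215],vel=40); ctrl.move_l([448,5,340],vel=150); st('up')
s=sensors.read_state(); c=[]
for a in range(-90,271,15):
    q=ctrl.solve_ik([x,y,340],down(a)); q2=ctrl.solve_ik([x,y,142],down(a))
    if q is not None and q2 is not None: c.append((abs(q[5]-s['q'][5]),a))
a=min(c)[1]; print(a)
ctrl.move_ptp([x,y,340],down(a)); st('over')
ctrl.move_l([x,y,155],vel=120); st()
print(ctrl.move_l([x,y,138],vel=15,threshold=4)); st('down')
ctrl.gripper_to(60); st('open')
ctrl.move_l([x,y,260],vel=100)
ctrl.move_ptp([380,-150,330],down(a)); st('clear')
im,d,c=grab('top'); save(im,'t6.png',1.4); W=cloud(d,c); hsv=cv2.cvtColor(im,cv2.COLOR_RGB2HSV)
m=(hsv[...,0]>18)&(hsv[...,0]<35)&(hsv[...,1]>130)&(W[...,2]>140)&(W[...,2]<155)
print(m.sum(),np.median(W[m],0),cv2.minAreaRect(W[m][:,:2].astype(np.float32)))
E
```

```text
up t26.8 [447.3   5.1 338.7] F [-0.4  0.3 -3.7] w38.1 g81
-30
over t28.2 [ 449.9 -362.8  339.9] F [ 1.1 -0.2 -2.2] w38.4 g81
 t29.9 [ 450.  -364.5  156. ] F [-0.1 -0.2 -2.4] w38.2 g81
True
down t30.6 [ 449.4 -363.9  143.1] F [-0.3 -0.   5.4] w38.1 g81
open t31.0 [ 448.1 -362.5  140.9] F [ 0.1  0.4 -0.7] w60.0 g0
clear t33.3 [ 380.3 -150.6  329.7] F [0.6 0.1 0. ] w60.0 g0
261 [ 448.75683566 -360.17355747  146.00048001] ((448.1153564453125, -360.7605285644531), (38.33522033691406, 36.723026275634766), 87.6681137084961)
```

View pics/t6.png

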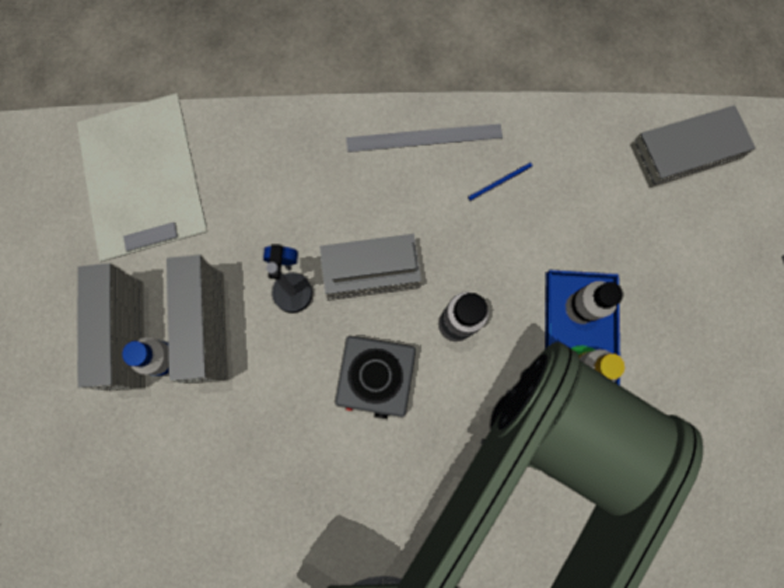

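The bottle stands upright in the tray. Its cap is at (611,366) px, which is about (448,-361) mm, roughly 4 mm from the disc's centre. Nothing else has moved.

```bash
python3 - <<'E'
from h import *
ctrl.hold(0.3); print(ctrl.finish_job())
E
```

```text
the job is handed in; nothing more can be done
None
```

The job is handed in at about 34 s: the coupon lies flat on the middle of the pile, the yellow-capped bottle was pressed to the pad's stop at 30 N for over two seconds, and it now stands about 4 mm off the green disc's centre, with the bystanders left where they were.

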